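# Seat the keyed cover of a desk cable outlet

## Robot

A 6-joint arm with a two-finger parallel gripper is mounted at the origin on the work surface. World frame = base frame: x ahead of the robot, y to its left, z up, the work surface at z = 0. Lengths are in m, angles in rad, forces in N, time in s.
With the tool pointing down it reaches from about 0.325 to 1 m from the base axis. Payload 5.1 kg.
Tool frame: the origin (TCP) lies on the centre line of the jaws, within the pads' length; the fingertips stand 14 mm ahead of it and the grasp point (between the pads) lies 5 mm behind it; x points along the fingers, y is the direction in which the jaws open and shut, and the axes are right-handed (so a half turn about x gives the same grasp; the last joint's range is limited). The gripper opens to 85 mm and grips with 20 to 120 N. Pads are 22 mm wide; open, the fingers measure 114 mm over their backs; the gripper's body (76 mm by 85 mm) begins 54 mm behind the grasp point. The pads swing forward as they close: fully open they stand 13 mm farther back than shut.
Start: joints at [1.254, 0.124, 1.65, -0, 1.367, -0.083], TCP at [0.151, 0.632, 0.245] pointing down, gripper open.
Joint ranges: [-2.61, 2.61], [-1.02, 2.33], [0.03, 2.71], [-1.35, 4.49], [0.32, 2.68], [-2.91, 2.91]. Speed limits (rad/s): [2.57, 2.57, 3.14, 3.14, 3.14, 3.14].

## Interface

Orientations are given as a unit quaternion [w, x, y, z].
In Python, from station import bot, viewer, order, spotter gives the robot as it stands.
- The arm moves only by the tool jog_arm, never from a script. Its argument "targets" is a list of rows, each a list of 6 numbers: the shift along the tool's x, y, z in units of 0.02 m (1.0 is 0.02 m), then the turn, a rotation vector about the tool's x, y, z in units of 5 degrees (1.0 is 5 degrees). In form: [[dx, dy, dz, wx, wy, wz], ...]. A call has 1 to 20 rows; each row shifts and turns the pose as measured when the row begins, along the tool's axes as they then stand; what a row does not reach is not made up. A row lasts 1/10 s, in which the tool goes at most 50 mm and 8.59 degrees, less where a joint would pass 70% of its speed; a pose out of reach is approached as far as the arm can. A call with a number of a shift or a turn outside -1 to 1 is refused whole. A call with a gripper value outside its range is refused whole. "hand" is the finger opening in mm, from 0 to 85.4, set as the call begins (left out, the last holds). The fingers move at their own pace and stop on an object; the grip force is fixed at half the most. Time passes only in rows, so rows that do not move let the fingers close. It gives the time, the measured TCP pose, the force and the opening at its end, in the units of the state.
- bot.state(): the state, without advancing time (a new reading comes with each control period).
- viewer.grab_frame(name): name is "scene" or "top" or "wrist"; returns the picture (400x640x3 uint8, red, green, blue); there is no depth.
- viewer.calibration(name): a dict with "fov_y" (degrees; the focal length in pixels is half the picture's height over the tangent of half this angle, whatever the lens; pixels are square), "cx", "cy" (the principal point, pixels), "cam_to_world" (4x4, takes a point from camera to world coordinates). Camera axes: x right, y up, looking along -z (the intrinsics and any distortion apply to the point x, -y, -z); pixel columns grow to the right and rows downward; lengths in m; the calibration is good to about 2 mm. The wrist camera is an equidistant fisheye: a pixel r from the principal point sees the ray r / f radians off the axis. A picture is of the moment at which its call begins: read the wrist's pose just before it. calibration takes no time and is no camera call; for the wrist camera it gives the pose at the moment of the call.
- order.close_job(): hands the job in, once; it reports no verdict.
Trained networks look in the newest picture that a camera, given by its name, has taken for a name from the list of things; names that differ only in an ending like _2 or _b are one class to them, and where a whole thing is asked for, a point or a joint stands for the part that bears it (a point fixed in the world has none). Each returns a list of dicts, best first, with "conf" (0 to 1); they miss things now and then, are a little off and sometimes report something else, mostly with a low value. They report only what shows in the picture. A call takes as long as a camera call. They do not tell look-alikes from the thing itself.
- spotter.look_for(camera, query): "position" ([column, row] in pixels, amid what is visible of it).
- spotter.regions_of(camera, query): "region" (400x640 bool, what is visible of it) and "position" ([column, row] in pixels, amid what is visible of it).
The state is a dict: "t": time; "joints": joint angles; "joint_velocities": joint speeds; "joint_efforts": joint torques, N m; "ee_pos": TCP position; "ee_rot": TCP orientation; "contact_force": force on the tool from outside, world axes, zero at the start; "ft_torque": the same for the moment, N m; "grip_width": finger opening in m.
Only numpy, scipy, OpenCV 4.12 (cv2) and the standard library are available. Lean on these libraries where they do the work, as an engineer would, in place of code of your own. Each camera call takes 0.05 s, during which the arm holds its last target.

## Task

The round cover of the cable outlet on the desk stands proud because its notch is not over the outlet's locating pin. With a fingertip, push the cover round by its upright tab until the notch is over the pin, then press the cover down until it is fully home. Only push and press: do not grip the tab or lift the cover, and leave the mug, the stapler and the notebook where they are.

Things in the scene. Friction and masses are not known exactly. Their poses are not given: they have to be found in the camera images.
- outlet: Cable outlet: a low round black plastic housing fixed to the desk, 168 mm across and 26 mm high. Origin: centre of its underside, on the axis about which the cover turns; z up; its +x axis points from the axis to the locating pin. Two small dark screw heads show on its top at its +y and -y sides. It may stand at any yaw.
- pin (a point): Locating pin: a steel bar lying radially on the housing's flat top, 9 mm wide, 8 mm high (its top 34 mm above the desk), from 44 mm to 74 mm from the cover's axis, so that its outer end always shows beyond the cover's rim. This point is on its top face, 48 mm from the axis.
- notch (a point): Notch in the rim of the cover: radial sides, 21 mm wide at the rim and 16 mm at its floor, 14 mm deep, right through the cover. This point is in its middle, 48 mm from the axis, level with the cover's top; it is straight over the pin point when the notch meets the pin. The cover can go down with up to about 4 mm of sideways error here.
- cover_top (a point): Centre of the cover's flat top face, on the turning axis. The cover is a grey plastic disc 110 mm across and 10 mm thick. Its top is 45 mm above the desk while it stands proud (underside 1 mm above the pin's top, so it turns freely) and 36 mm when fully home (underside on the housing).
- tab: Upright finger tab on the cover, diametrically opposite the notch: a radial rib 30 mm long, 8 mm thick and 18 mm tall, reaching from 20 mm to 50 mm from the axis. Origin: middle of its foot, on the cover's top face 35 mm from the axis; its x axis lies along the rib and points to the axis, its z up. The cover's top is bare from the tab across the centre to the notch. Pushing the tab's side takes about 1 N; forces over 35 N on it count as gripping.
- cover (a joint): Turn of the cover in rad, counterclockwise from above; 0 (or any whole turn) is the notch over the pin. It turns endlessly either way with light friction (0.03 N m) and stays where it is left. It starts anywhere from 0.8 to 5.4.
- cover_lift (a joint): Height of the cover above its fully home position in m: about 0.009 at the start, 0 when fully home. It slides in a snug bore: pressing it down takes about 3 to 4 N of push with the notch over the pin and it stays where it is left; with the notch elsewhere the pin stops it after 1 mm. It can be pulled up out of the bore, which counts as lifting.
- mug: White mug, 80 mm across and 95 mm high, handle to its own +y. Bystander; origin at the centre of its underside.
- stapler: Black desk stapler, 140 mm long (own x), 36 mm wide, 52 mm high. Bystander; origin at the centre of its underside.
- notebook: Closed brick-red notebook lying flat, 105 x 148 mm (own x, y), 20 mm thick. Bystander; origin at the centre of its underside.
Things that resemble listed ones, but are neither listed nor needed, are in the scene too. Of the things like the outlet, leave any that is green or turquoise; of the rest the larger one is meant.

How it is judged:
By the outcome, as a careful person would: the job done as asked, in the order asked, and still so for the second after the job is handed in, with the robot touching nothing.
It also fails if it takes over 51 s, if anything falls off the work surface, if the arm or the gripper's body presses on something with over 40 N, if the wrist force passes 120 N, or if a joint passes its speed limit or range.

## Working session

There is one attempt and no reset: what is moved stays moved. The work goes in short steps, Python scripts to look and compute and a tool call to move; the robot and the scene stay as the last step left them, time stands still between calls to the robot, and variables do not carry over. Pictures are saved under pics/ and viewed, and the job is handed in when it is done.

Besides the shell and the picture viewer there is one more tool, called after "Call:" as a command line: name --pt "numbers of a row" for each row, then --argument value for the rest. jog_arm: Moves the arm, as the interface text tells. Shifts and turns lie within -1 to 1; 1 stands for 0.02 m of shift or 5 degrees of turn. Its arguments: {"type":"object","properties":{"targets":{"type":"array"},"hand":{"type":"number"}},"required":["targets"]}

```bash
mkdir -p pics; ls; python3 - <<'E'
from station import bot, viewer, order, spotter
import cv2
s=bot.state(); print({k:s[k] for k in ('t','ee_pos','ee_rot','grip_width','contact_force')})
for n in("scene","top","wrist"):
    im=viewer.grab_frame(n); cv2.imwrite(f"pics/a_{n}.png",im[:,:,::-1])
    c=viewer.calibration(n); print(n,c)
    for q in("outlet","cover_top","tab","notch","pin"):
        print(n,q,[(r['position'],round(r['conf'],2)) for r in spotter.look_for(n,q)][:4])
E
```

```text
pics
{'t': 0.0, 'ee_pos': array([0.15041943, 0.63176253, 0.24405907]), 'ee_rot': array([ 0.70212954,  0.08175139,  0.70243209, -0.08318635]), 'grip_width': 0.0853962175992409, 'contact_force': array([ 0.84115352, -0.69593629, -0.78075575])}
scene {'fov_y': 56.94807001988776, 'cx': 315.39868720858846, 'cy': 198.04129121889153, 'cam_to_world': array([[ 0.10989654, -0.80263384,  0.58626075,  1.0909146 ],
       [ 0.99385271,  0.08078458, -0.07570103, -0.08667344],
       [ 0.01339938,  0.59097611,  0.80657777,  0.85847232],
       [ 0.        ,  0.        ,  0.        ,  1.        ]])}
scene outlet [([226.3, 157.8], 0.94), ([378.2, 219.2], 0.91), ([299.5, 213.1], 0.68), ([375.2, 170.4], 0.6)]
scene cover_top [([228.2, 156.2], 0.95), ([380.1, 217.1], 0.78), ([377.8, 171.2], 0.55)]
scene tab [([236.3, 145.8], 0.62), ([296.1, 207.7], 0.58)]
scene notch [([303.5, 203.7], 0.9), ([378.8, 173.2], 0.82), ([226.5, 157.4], 0.61), ([379.7, 216.5], 0.6)]
scene pin [([377.2, 170.4], 0.91), ([297.6, 205.8], 0.78), ([350.4, 271.4], 0.74), ([376.8, 220.6], 0.69)]
top {'fov_y': 50.524632303761024, 'cx':
[... 859 characters left out ...]
0.65), ([236.3, 249.5], 0.62)]
wrist {'fov_y': 65.70646984690485, 'cx': 321.22777497779896, 'cy': 193.9207463804192, 'cam_to_world': array([[ 0.2316451 , -0.92558753, -0.2993798 ,  0.07463069],
       [ 0.97279891,  0.21987109,  0.07293131,  0.64948069],
       [-0.00167935, -0.30813052,  0.95134261,  0.37373834],
       [ 0.        ,  0.        ,  0.        ,  1.        ]])}
wrist outlet [([165.5, 393.0], 0.96), ([12.3, 308.5], 0.69), ([70.6, 356.3], 0.59)]
wrist cover_top [([160.7, 395.0], 0.69), ([7.0, 313.5], 0.64), ([69.4, 373.9], 0.53)]
wrist tab []
wrist notch [([7.0, 312.7], 0.83), ([159.7, 397.9], 0.53), ([71.8, 371.9], 0.49)]
wrist pin [([74.3, 360.7], 0.78), ([13.4, 311.3], 0.68)]
```

View pics/a_top.png

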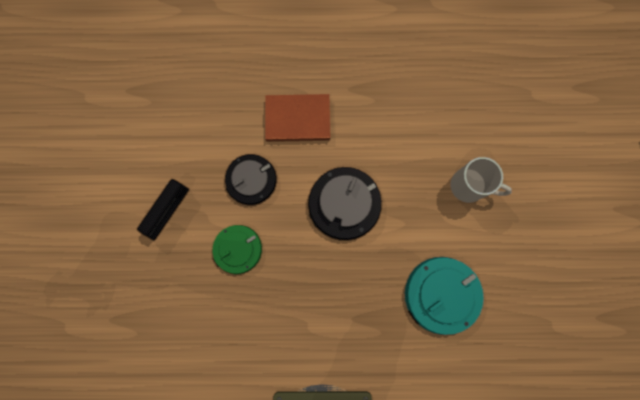

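View pics/a_scene.png

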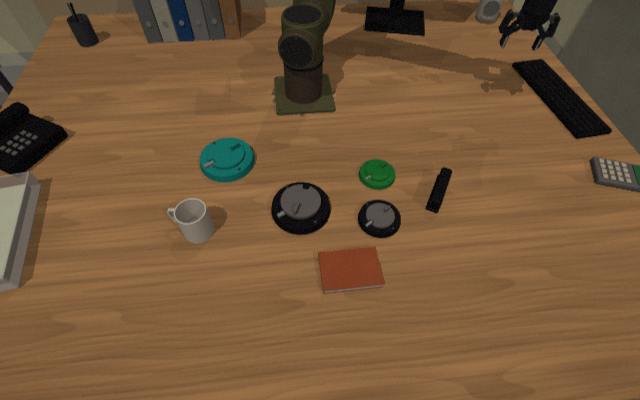

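```bash
python3 - <<'E'
import cv2
a=cv2.imread('pics/a_top.png')
cv2.imwrite('pics/a_topcrop.png',cv2.resize(a[130:300,200:400],None,fx=4,fy=3.5,interpolation=cv2.INTER_CUBIC)[:600])
E
```

```text
(no output)
```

View pics/a_topcrop.png

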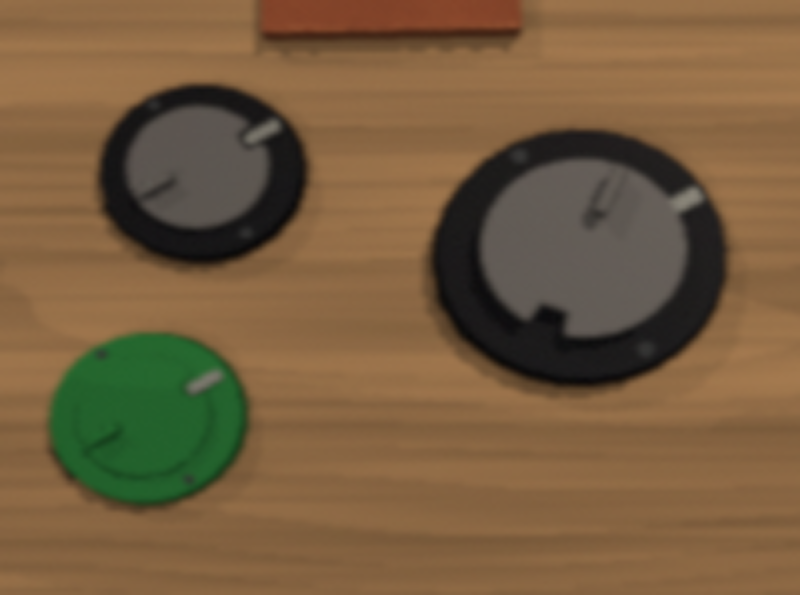

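The look-alikes, by top-view pixel, are large black at (346,203), small black at (251,179), green at (238,250) and turquoise at (445,296). By the description, the target is the large black one. In the crop, its pin is at about (373,187), its notch at about (337,221), and its tab at the top at about (350,185).

```bash
cat > h.py <<'E'
import numpy as np, cv2
from station import bot, viewer, order, spotter
from scipy.spatial.transform import Rotation as R
def ray(n,px,c=None):
    c=c or viewer.calibration(n); f=200/np.tan(np.radians(c['fov_y']/2))
    u=np.array([px[0]-c['cx'],px[1]-c['cy']])/f
    if n=='wrist':
        r=np.linalg.norm(u); d=np.array([*(u/r*np.sin(r)),np.cos(r)]) if r>0 else np.array([0,0,1.])
    else: d=np.array([*u,1.])
    d=np.array([d[0],-d[1],-d[2]]); T=np.array(c['cam_to_world'])
    return T[:3,3],T[:3,:3]@d
def onz(n,px,z,c=None):
    o,d=ray(n,px,c); return o+d*(z-o[2])/d[2]
def proj(n,P,c=None):
    c=c or viewer.calibration(n); f=200/np.tan(np.radians(c['fov_y']/2)); T=np.array(c['cam_to_world'])
    p=(np.atleast_2d(P)-T[:3,3])@T[:3,:3]; v=np.c_[p[:,0],-p[:,1],-p[:,2]]
    if n=='wrist':
        s=np.linalg.norm(v[:,:2],axis=1); th=np.arctan2(s,v[:,2]); u=v[:,:2]/np.maximum(s,1e-9)[:,None]*th[:,None]
    else: u=v[:,:2]/v[:,2:]
    return u*f+[c['cx'],c['cy']]
def tri(*rs):
    A=0;b=0
    for o,d in rs:
        d=d/np.linalg.norm(d);M=np.eye(3)-np.outer(d,d);A=A+M;b=b+M@o
    return np.linalg.solve(A,b)
def Rt():
    q=bot.state()['ee_rot']; return R.from_quat([q[1],q[2],q[3],q[0]]).as_matrix()
E
python3 - <<'E'
from h import *
s1=onz('top',(329.75,174.6),.026);s2=onz('top',(361.5,229.7),.026);c=(s1+s2)/2
print('centre',c,'screw dist',np.linalg.norm(s1-s2))
a=lambda p:np.degrees(np.arctan2(*(p-c)[1::-1]))
p=onz('top',(373,186.6),.034);n=onz('top',(337,220.9),.045)
t=onz('top',(350,183),.05)
for q in(s1,s2,p,n,t):print(q,np.linalg.norm((q-c)[:2]),a(q))
for n_ in('top','scene'):
  rs=spotter.regions_of(n_,'outlet')
  for r in rs:
    m=r['region'];ys,xs=np.nonzero(m);print(n_,r['position'],m.sum(),xs.min(),xs.max(),ys.min(),ys.max(), onz(n_,((xs.min()+xs.max())/2,(ys.min()+ys.max())/2),.026))
print(Rt())
E
python3 -c "
import cv2
a=cv2.imread('pics/a_scene.png')
cv2.imwrite('pics/a_scenecrop.png',cv2.resize(a[170:245,255:345],None,fx=8,fy=8,interpolation=cv2.INTER_CUBIC))"
```

```text
centre [ 0.50141071 -0.05343683  0.026     ] screw dist 0.14036476512158585
[ 0.56287757 -0.01956364  0.026     ] 0.07018238256079293 28.858306123405075
[ 0.43994386 -0.08731002  0.026     ] 0.07018238256079293 -151.14169387659493
[ 0.53351175 -0.11364473  0.034     ] 0.06823098257636 -61.93480631440603
[ 0.45715188 -0.03366483  0.045     ] 0.04847448890357553 155.92798018198857
[ 0.53844743 -0.06240378  0.05      ] 0.03810675467335458 -13.609966867211922
top [238.8, 248.3] 1908 213 262 225 273 [0.3996352  0.18105679 0.026     ]
top [251.2, 178.7] 2159 225 277 154 205 [0.55289635 0.15496766 0.026     ]
top [345.2, 205.8] 4309 308 381 167 240 [ 0.49777025 -0.05128802  0.026     ]
top [441.8, 298.3] 4802 404 483 257 334 [ 0.29934955 -0.25766837  0.026     ]
scene [300.1, 208.3] 2514 271 330 182 234 [ 0.5153963  -0.05292793  0.026     ]
scene [224.6, 157.3] 1926 200 254 138 181 [ 0.31578658 -0.25817705  0.026     ]
scene [375.8, 173.9] 837 360 394 161 189 [0.42046286 0.1810228  0.026     ]
scene [302.5, 205.8] 1080 281 320 185 219 [ 0.49522831 -0.05118386  0.026     ]
scene [378.0, 217.3] 1257 358 400 200 237 [0.57100107 0.15463401 0.026     ]
[[ 4.03078222e-05  2.31683158e-01  9.72791300e-01]
 [ 3.98778030e-05  9.72791299e-01 -2.31683160e-01]
 [-9.99999998e-01  4.81314234e-05  2.99720833e-05]]
```

View pics/a_scenecrop.png

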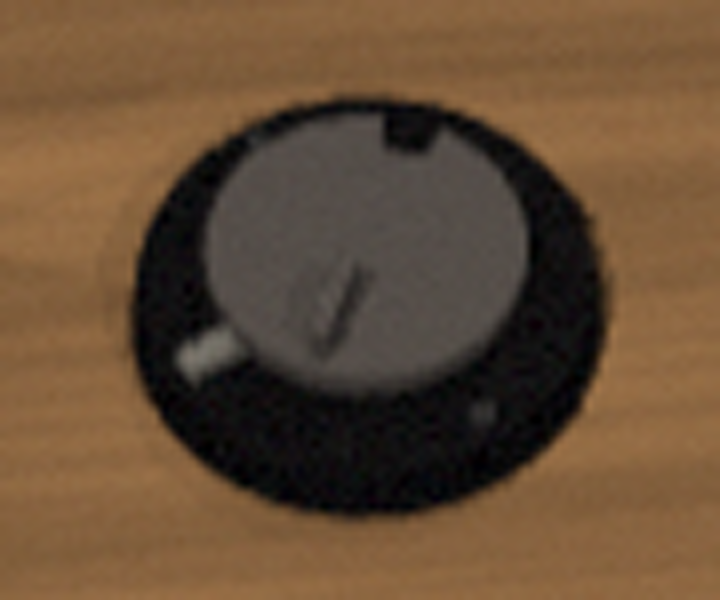

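View pics/a_wrist.png

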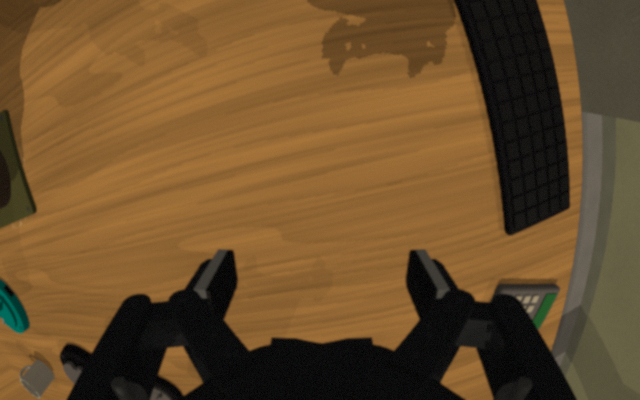

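```bash
cat >> h.py <<'E'
def plan(target,yaw=None,N=None,show=True):
    """rows (tool frame) from the current pose to TCP target and tool-z yaw (deg), tool staying down"""
    s=bot.state();p=np.array(s['ee_pos']);M=Rt();t=np.array(target,float)
    y0=np.degrees(np.arctan2(M[1,2],M[0,2])); dy=0 if yaw is None else yaw-y0
    n=int(np.ceil(max(np.linalg.norm(t-p)/.0199,abs(dy)/4.99,1))); n=N or n
    print('from',p.round(4),'yaw',round(y0,1),'rows',n)
    rows=[]
    for i in range(n):
        Mi=M@R.from_rotvec([np.radians(-dy)*i/n,0,0]).as_matrix()
        d=Mi.T@((t-p)/n)/.02; rows.append([round(float(v),2) for v in d]+[round(-dy/n/5,2),0,0])
    print(str(rows).replace(' ',''))
E
python3 - <<'E'
from h import *
c=np.array([.5,-.053]);th=np.radians(-67)
plan([*(c+.035*np.array([np.cos(th),np.sin(th)])),.2],-157)
E
```

```text
from [0.1506 0.6323 0.2454] yaw -13.4 rows 41
[[0.06,-0.75,0.63,np.float64(0.7),0,0],[0.06,-0.71,0.68,np.float64(0.7),0,0],[0.06,-0.67,0.72,np.float64(0.7),0,0],[0.06,-0.62,0.76,np.float64(0.7),0,0],[0.06,-0.57,0.8,np.float64(0.7),0,0],[0.06,-0.52,0.83,np.float64(0.7),0,0],[0.06,-0.47,0.86,np.float64(0.7),0,0],[0.06,-0.42,0.89,np.float64(0.7),0,0],[0.06,-0.36,0.91,np.float64(0.7),0,0],[0.06,-0.31,0.93,np.float64(0.7),0,0],[0.06,-0.25,0.95,np.float64(0.7),0,0],[0.06,-0.19,0.96,np.float64(0.7),0,0],[0.06,-0.13,0.97,np.float64(0.7),0,0],[0.06,-0.07,0.98,np.float64(0.7),0,0],[0.06,-0.01,0.98,np.float64(0.7),0,0],[0.06,0.05,0.98,np.float64(0.7),0,0],[0.06,0.11,0.97,np.float64(0.7),0,0],[0.06,0.17,0.97,np.float64(0.7),0,0],[0.06,0.23,0.95,np.float64(0.7),0,0],[0.06,0.28,0.94,np.float64(0.7),0,0],[0.06,0.34,0.92,np.float64(0.7),0,0],[0.06,0.4,0.9,np.float64(0.7),0,0],[0.06,0.45,0.87,np.float64(0.7),0,0],[0.06,0.5,0.84,np.float64(0.7),0,0],[0.06,0.55,0.81,np.float64(0.7),0,0],[0.06,0.6,0.77,np.float64(0.7),0,0],[0.06,0.65,0.74,np.float64(0.7),0,0],[0.06,0.69,0.7,np.float64(0.7),0,0],[0.06,0.73,0.65,np.float64(0.7),0,0],[0.06,0.77,0.61,np.float64(0.7),0,0],[0.06,0.81,0.56,np.float64(0.7),0,0],[0.06,0.84,0.51,np.float64(0.7),0,0],[0.06,0.87,0.46,np.float64(0.7),0,0],[0.06,0.89,0.4,np.float64(0.7),0,0],[0.06,0.92,0.35,np.float64(0.7),0,0],[0.06,0.94,0.29,np.float64(0.7),0,0],[0.06,0.95,0.23,np.float64(0.7),0,0],[0.06,0.97,0.17,np.float64(0.7),0,0],[0.06,0.97,0.11,np.float64(0.7),0,0],[0.06,0.98,0.05,np.float64(0.7),0,0],[0.06,0.98,-0.01,np.float64(0.7),0,0]]
```

Call:
jog_arm --pt "0 -0.75 0.6 0.7 0 0" --pt "0 -0.7 0.7 0.7 0 0" --pt "0 -0.65 0.7 0.7 0 0" --pt "0 -0.6 0.75 0.7 0 0" --pt "0 -0.55 0.8 0.7 0 0" --pt "0 -0.5 0.85 0.7 0 0" --pt "0 -0.45 0.85 0.7 0 0" --pt "0 -0.4 0.9 0.7 0 0" --pt "0 -0.35 0.9 0.7 0 0" --pt "0 -0.3 0.95 0.7 0 0" --pt "0 -0.25 0.95 0.7 0 0" --pt "0 -0.2 0.95 0.7 0 0" --pt "0 -0.15 0.95 0.7 0 0" --pt "0 -0.05 1 0.7 0 0" --pt "0 0 1 0.7 0 0" --pt "0 0.05 1 0.7 0 0" --pt "0 0.1 0.95 0.7 0 0" --pt "0 0.15 0.95 0.7 0 0" --pt "0 0.25 0.95 0.7 0 0" --pt "0 0.3 0.95 0.7 0 0" --hand 0

```text
t: 3.0
ee_pos: [0.3268, 0.2689, 0.2469]
ee_rot: [0.517, 0.485, 0.517, -0.48]
contact_force: [-0.1, -0.8, 0.4]
grip_width: -0.0
```

Call:
jog_arm --pt "0.1 0.35 0.9 0.7 0 0" --pt "0.1 0.4 0.9 0.7 0 0" --pt "0.1 0.45 0.85 0.7 0 0" --pt "0.1 0.5 0.85 0.7 0 0" --pt "0.1 0.55 0.8 0.7 0 0" --pt "0.1 0.6 0.75 0.7 0 0" --pt "0.1 0.65 0.75 0.7 0 0" --pt "0.1 0.7 0.7 0.7 0 0" --pt "0.1 0.75 0.65 0.7 0 0" --pt "0.1 0.75 0.6 0.7 0 0" --pt "0.1 0.8 0.55 0.7 0 0" --pt "0.1 0.85 0.5 0.7 0 0" --pt "0.1 0.85 0.45 0.7 0 0" --pt "0.1 0.9 0.4 0.7 0 0" --pt "0.1 0.9 0.35 0.7 0 0" --pt "0.1 0.95 0.3 0.7 0 0" --pt "0.1 0.95 0.2 0.7 0 0" --pt "0.1 0.95 0.15 0.7 0 0" --pt "0.1 0.95 0.1 0.7 0 0" --pt "0.1 0.95 0.05 0.7 0 0"

```text
t: 5.0
ee_pos: [0.4859, -0.1049, 0.2095]
ee_rot: [0.127, 0.702, 0.129, -0.689]
contact_force: [-0.7, -0.4, -0.6]
grip_width: -0.0003
```

```bash
python3 - <<'E'
from h import *
s=bot.state();print(s['t'],s['ee_pos'],s['joints'].round(2),s['grip_width'])
c=viewer.calibration('wrist');im=viewer.grab_frame('wrist');cv2.imwrite('pics/b_wrist.png',im[:,:,::-1])
np.save('b_cal.npy',c,allow_pickle=True)
print(c)
for q in("outlet","cover_top","tab","notch","pin"):
    print(q,[(r['position'],round(r['conf'],2)) for r in spotter.look_for('wrist',q)][:4])
cv2.imwrite('pics/b_crop.png',cv2.resize(im[:,:,::-1],(800,500)))
E
```

```text
5.0 [ 0.48589169 -0.10491292  0.20950767] [-0.33 -0.21  2.03  0.01  1.3   0.88] -0.0002840638480264864
{'fov_y': 65.70646984690485, 'cx': 321.22777497779896, 'cy': 193.9207463804192, 'cam_to_world': array([[ 0.35659906,  0.8933398 ,  0.27346135,  0.55873339],
       [-0.9342568 ,  0.34061682,  0.10556713, -0.07866128],
       [ 0.00116178, -0.29312826,  0.95607242,  0.33928197],
       [ 0.        ,  0.        ,  0.        ,  1.        ]])}
outlet [([98.2, 156.0], 0.95), ([140.6, 46.1], 0.8), ([282.7, 140.6], 0.79), ([401.7, 325.8], 0.57)]
cover_top [([130.1, 43.6], 0.97), ([90.5, 159.3], 0.97), ([279.1, 148.1], 0.76), ([408.5, 328.3], 0.62)]
tab [([299.7, 118.9], 0.58), ([109.9, 47.4], 0.57)]
notch [([280.4, 147.3], 0.97), ([86.8, 162.6], 0.82), ([130.1, 44.7], 0.74), ([408.8, 327.8], 0.57)]
pin [([138.2, 44.9], 0.87), ([403.0, 326.6], 0.82), ([95.4, 154.3], 0.77), ([283.7, 141.1], 0.66)]
```

View pics/b_wrist.png

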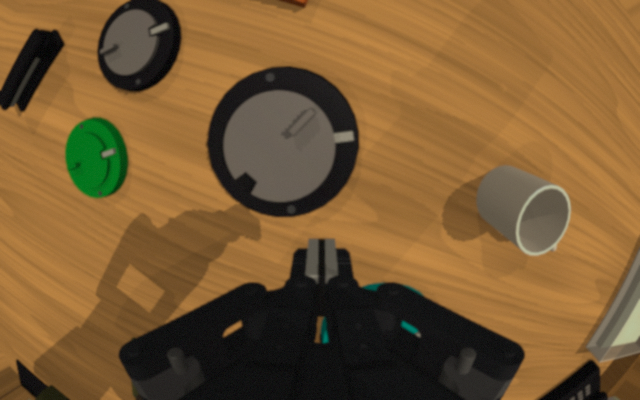

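```bash
python3 -c "
import cv2
a=cv2.imread('pics/b_wrist.png')
cv2.imwrite('pics/b_c.png',cv2.resize(a[60:222,195:370],None,fx=4,fy=3.7*1,interpolation=cv2.INTER_CUBIC))"
```

```text
(no output)
```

View pics/b_c.png

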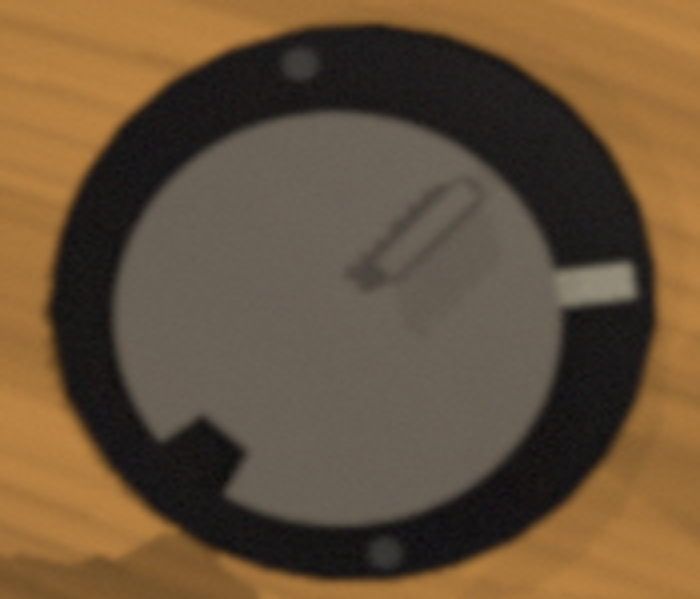

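```bash
cat >> h.py <<'E'
def analyse(cal,s1,s2,pout,pin_in,nfl,nrim,tout=None,tin=None,zt=.045):
    from scipy.optimize import least_squares
    obs=np.array([s1,s2,pout,pin_in,nfl,nrim]+([tout,tin] if tout is not None else []),float)
    def model(v):
        x,y,a,b=v[:4]; rs=v[4]
        P=lambda r,ang,z:[x+r*np.cos(ang),y+r*np.sin(ang),z]
        q=[P(rs,a+np.pi/2,.026),P(rs,a-np.pi/2,.026),P(.074,a,.034),P(.0555,a,.034),P(.041,b,zt),P(.055,b,zt)]
        if tout is not None:q+=[P(.050,b+np.pi,zt+.018),P(.020,b+np.pi,zt+.018)]
        return np.array(q)
    best=None
    for a0 in np.arange(0,6.3,1.):
      for b0 in np.arange(0,6.3,1.):
        r=least_squares(lambda v:(proj('wrist',model(v),cal)-obs).ravel(),[.5,-.053,a0,b0,.07],loss='soft_l1')
        if best is None or r.cost<best.cost:best=r
    v=best.x; e=proj('wrist',model(v),cal)-obs
    w=lambda t:(np.degrees(t)+180)%360-180
    print('centre',v[:2].round(4),'pin deg',w(v[2]).round(2),'notch deg',w(v[3]).round(2),'cover',w(v[3]-v[2]).round(2),'tab',w(v[3]+np.pi).round(2),'rs',v[4].round(4));print(e.round(1).tolist())
E
python3 - <<'E'
from h import *
cal=np.load('b_cal.npy',allow_pickle=True).item()
pts=[(270,77.3),(291.5,209.5),(354.25,135.7),(335,137.8),(251,177.3),(243.5,186.5)]
analyse(cal,*pts);analyse(cal,*pts,(313,110.5),(293,134))
print(onz('wrist',(281,143.4),.026,cal))
E
```

```text
centre [ 0.5036 -0.056 ] pin deg -61.23 notch deg 156.91 cover -141.86 tab -23.09 rs 0.0703
[[0.3, -0.4], [0.5, -0.4], [-0.6, -0.1], [0.2, 0.2], [0.2, 0.0], [-1.0, 0.6]]
centre [ 0.5036 -0.056 ] pin deg -61.23 notch deg 156.98 cover -141.8 tab -23.02 rs 0.0703
[[0.4, -0.4], [0.5, -0.4], [-0.5, -0.1], [0.2, 0.2], [0.3, 0.1], [-0.9, 0.7], [0.9, -0.4], [-2.2, 0.4]]
[ 0.5049201  -0.05560175  0.026     ]
```

```bash
python3 - <<'E'
from h import *
cal=np.load('b_cal.npy',allow_pickle=True).item()
for a,b in (((373,186.6),(352.5,136)),((337,220.9),(247,182)),((329.75,174.6),(270,77.3)),((361.5,229.7),(291.5,209.5))):
    print(tri(ray('top',a),ray('wrist',b,cal)))
c=np.array([.503,-.0555]);th=np.radians(-67)
plan([*(c+.035*np.array([np.cos(th),np.sin(th)])),.067],-157)
E
```

```text
[ 0.53721396 -0.11901402  0.01683701]
[ 0.45763661 -0.03506667  0.03745606]
[ 0.56512041 -0.01994088  0.01581362]
[ 0.44016458 -0.08865897  0.02259477]
from [ 0.4854 -0.1035  0.2095] yaw -158.9 rows 8
[[0.89,-0.02,-0.2,np.float64(-0.05),0,0],[0.89,-0.02,-0.2,np.float64(-0.05),0,0],[0.89,-0.02,-0.2,np.float64(-0.05),0,0],[0.89,-0.02,-0.2,np.float64(-0.05),0,0],[0.89,-0.02,-0.2,np.float64(-0.05),0,0],[0.89,-0.02,-0.2,np.float64(-0.05),0,0],[0.89,-0.02,-0.2,np.float64(-0.05),0,0],[0.89,-0.02,-0.2,np.float64(-0.05),0,0]]
```

Call:
jog_arm --pt "0.5 0 -0.3 0 0 0" --pt "0.9 0 -0.3 0 0 0" --pt "0.9 0 -0.3 0 0 0" --pt "0.9 0 -0.2 0 0 0" --pt "0.9 0 -0.2 0 0 0" --pt "0.9 0 -0.2 0 0 0" --pt "0.9 0 -0.1 0 0 0" --pt "0 0 0 0 0 0"

```text
t: 6.1
ee_pos: [0.519, -0.0838, 0.0856]
ee_rot: [0.132, 0.702, 0.134, -0.687]
contact_force: [0.1, 0.9, -0.8]
grip_width: -0.0003
```

```bash
python3 - <<'E'
from h import *
c=np.array([.503,-.0555]);th=np.radians(-67)
plan([*(c+.035*np.array([np.cos(th),np.sin(th)])),.067],-157)
im=viewer.grab_frame('wrist');cv2.imwrite('pics/c_wrist.png',im[:,:,::-1])
print(bot.state()['contact_force'])
E
```

```text
from [ 0.519  -0.0838  0.0856] yaw -158.3 rows 1
[[0.93,0.14,0.2,np.float64(-0.26),0,0]]
[ 0.38197384  0.58866154 -0.1607662 ]
```

View pics/c_wrist.png

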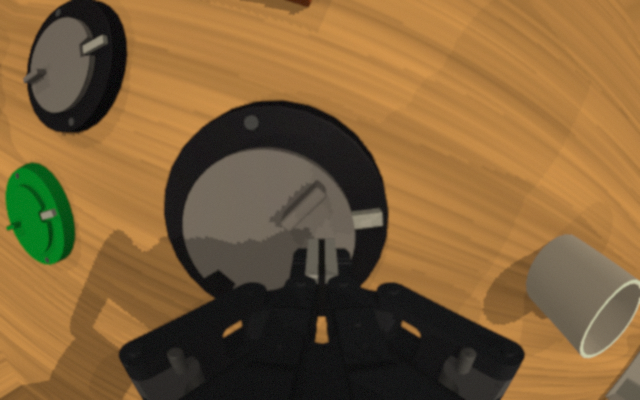

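Call:
jog_arm --pt "0.5 0.15 0.2 -0.2 0 0" --pt "0.45 0 0 0 0 0" --pt "0 0 0 0 0 0" --pt "0 0 -0.15 -1 0 0" --pt "0 0 -0.15 -1 0 0" --pt "0 0 -0.15 -1 0 0" --pt "0 0 -0.15 -1 0 0" --pt "0 0 -0.15 -1 0 0" --pt "0 0 -0.15 -1 0 0" --pt "0 0 -0.15 -1 0 0"

```text
t: 7.15
ee_pos: [0.5367, -0.0772, 0.0724]
ee_rot: [0.353, 0.625, 0.345, -0.605]
contact_force: [-0.4, -0.3, -1.3]
grip_width: 0.0001
```

```bash
cat >> h.py <<'E'
def arc(c=(.503,-.0555)):
    s=bot.state();p=s['ee_pos'];d=p[:2]-np.array(c);M=Rt()
    print('t',s['t'],'z',p[2].round(4),'r',np.linalg.norm(d).round(4),'ang',np.degrees(np.arctan2(d[1],d[0])).round(1),'yaw-ang+90',((np.degrees(np.arctan2(M[1,2],M[0,2]))-np.degrees(np.arctan2(d[1],d[0]))+90+180)%360-180).round(1),'F',s['contact_force'].round(1))
E
python3 -c "
from h import *
arc()"
```

```text
t 7.15 z 0.0724 r 0.0401 ang -32.7 yaw-ang+90 1.9 F [-0.4 -0.3 -1.3]
```

Call:
jog_arm --pt "0.3 -0.1 0 0 0 0" --pt "0 -0.05 -0.15 -1 0 0" --pt "0 -0.05 -0.15 -1 0 0" --pt "0 -0.05 -0.15 -1 0 0" --pt "0 -0.05 -0.15 -1 0 0" --pt "0 -0.03 -0.15 -1 0 0" --pt "0 -0.03 -0.15 -1 0 0" --pt "0 -0.03 -0.15 -1 0 0" --pt "0 0 0 0 0 0"

```text
t: 8.05
ee_pos: [0.5381, -0.0569, 0.0679]
ee_rot: [0.531, 0.489, 0.508, -0.47]
contact_force: [-0.0, -0.5, -0.2]
grip_width: -0.0001
```

```bash
python3 - <<'E'
from h import *
arc()
im=viewer.grab_frame('wrist');cv2.imwrite('pics/d_wrist.png',im[:,:,::-1])
E
```

```text
t 8.05 z 0.0679 r 0.0351 ang -2.3 yaw-ang+90 6.9 F [-0.  -0.5 -0.2]
```

View pics/d_wrist.png

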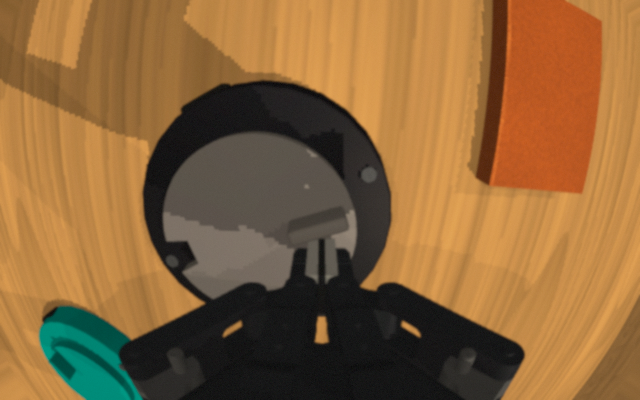

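The cover is turning with the tab: the tab is at (318,225) just ahead of the fingertip at (322,240). I'll continue the arc.

Call:
jog_arm --pt "0 -0.02 -0.16 -0.8 0 0" --pt "0 -0.02 -0.16 -0.9 0 0" --pt "0 -0.02 -0.16 -0.9 0 0" --pt "0 -0.02 -0.16 -0.9 0 0" --pt "0 -0.02 -0.16 -0.9 0 0" --pt "0 -0.02 -0.16 -0.9 0 0" --pt "0 -0.02 -0.16 -0.9 0 0" --pt "0 -0.02 -0.16 -0.9 0 0" --pt "0 -0.02 -0.16 -0.9 0 0" --pt "0 -0.02 -0.16 -0.9 0 0" --pt "0 0 0 0 0 0"

```text
t: 9.2
ee_pos: [0.526, -0.0318, 0.0691]
ee_rot: [0.681, 0.255, 0.642, -0.244]
contact_force: [-0.2, 0.2, -0.3]
grip_width: -0.0002
```

```bash
python3 -c "
from h import *
arc()"
```

```text
t 9.2 z 0.0691 r 0.033 ang 45.8 yaw-ang+90 2.9 F [-0.2  0.2 -0.3]
```

Call:
jog_arm --pt "0.05 0.05 -0.16 -0.9 0 0" --pt "0.05 0.02 -0.16 -1 0 0" --pt "0 0 -0.16 -1 0 0" --pt "0 0 -0.16 -1 0 0" --pt "0 0 -0.16 -1 0 0" --pt "0 0 -0.16 -1 0 0" --pt "0 0 -0.16 -1 0 0" --pt "0 0 0 0 0 0"

```text
t: 10.0
ee_pos: [0.5101, -0.0215, 0.0677]
ee_rot: [0.728, 0.045, 0.683, -0.045]
contact_force: [0.6, 0.1, -0.2]
grip_width: -0.0003
```

```bash
python3 - <<'E'
from h import *
arc()
c=viewer.calibration('wrist');im=viewer.grab_frame('wrist');cv2.imwrite('pics/e_wrist.png',im[:,:,::-1])
np.save('e_cal.npy',c,allow_pickle=True)
im2=viewer.grab_frame('top')
cv2.imwrite('pics/e_top.png',cv2.resize(im2[140:265,270:420,::-1],None,fx=5,fy=4.7,interpolation=cv2.INTER_CUBIC))
E
```

```text
t 10.0 z 0.0677 r 0.0347 ang 78.2 yaw-ang+90 4.5 F [ 0.6  0.1 -0.2]
```

View pics/e_wrist.png

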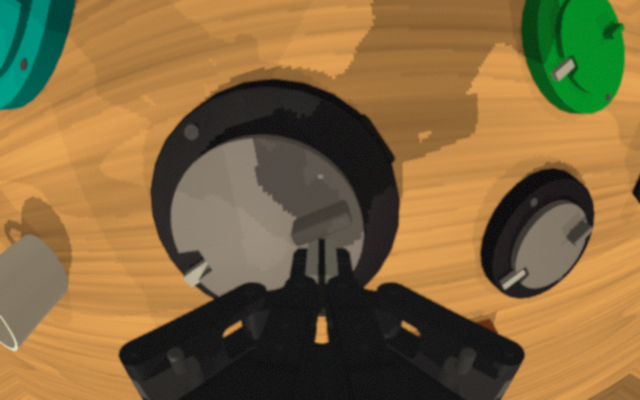

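View pics/e_top.png

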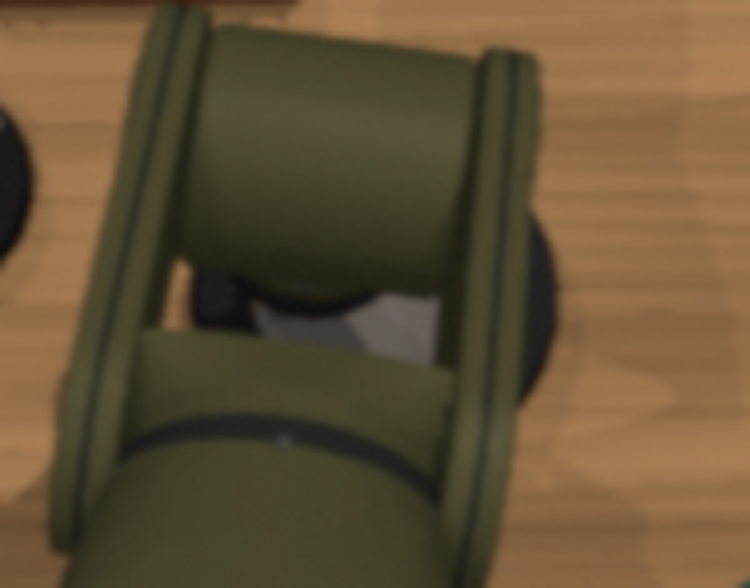

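The notch is almost over the pin at (195,272). Zooming in there to measure.

```bash
python3 - <<'E'
from h import *
a=cv2.imread('pics/e_wrist.png')
cv2.imwrite('pics/e_c.png',cv2.resize(a[230:300,160:250],None,fx=8,fy=8,interpolation=cv2.INTER_CUBIC))
cal=np.load('e_cal.npy',allow_pickle=True).item()
# cover face model overlay
for c in((.503,-.0555),(.5036,-.056)):
  pa=np.radians(-61.2)
  P=[[c[0]+r*np.cos(pa),c[1]+r*np.sin(pa),.034] for r in(.044,.055,.074)]
  print(proj('wrist',P,cal).round(1).tolist(), proj('wrist',[[c[0]+.0703*np.cos(pa+s),c[1]+.0703*np.sin(pa+s),.026] for s in(1.5708,-1.5708)],cal).round(1).tolist())
E
```

```text
[[212.9, 262.9], [202.1, 270.3], [185.0, 282.1]] [[332.8, 295.3], [189.4, 130.7]]
[[212.4, 263.7], [201.7, 271.1], [184.7, 282.8]] [[332.2, 296.0], [188.9, 131.8]]
```

View pics/e_c.png

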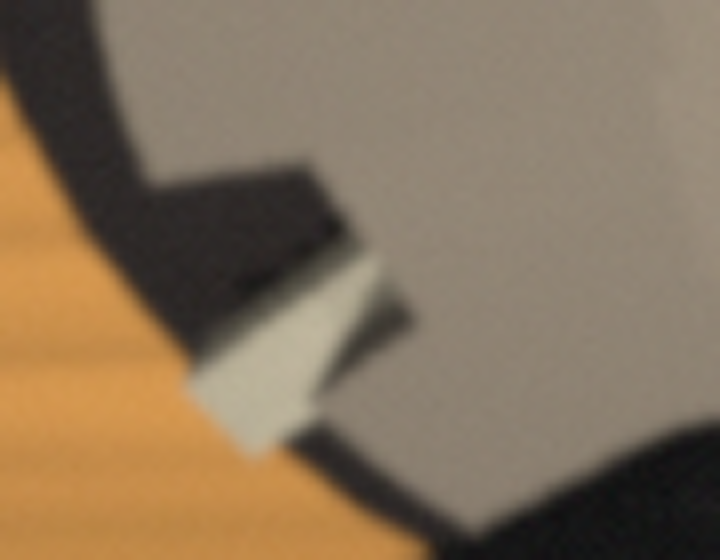

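```bash
python3 - <<'E'
from h import *
cal=np.load('e_cal.npy',allow_pickle=True).item()
s=onz('wrist',(190.5,132),.026,cal); pa=np.radians(-61.2)
c1=s[:2]-.0703*np.array([np.cos(pa-1.5708),np.sin(pa-1.5708)]);print('c from screw',c1)
for c in(c1,np.array([.503,-.0555])):
  f=lambda px,z:(lambda d:(np.degrees(np.arctan2(d[1],d[0])).round(2),np.linalg.norm(d).round(4)))(onz('wrist',px,z,cal)[:2]-c)
  for px in((178.75,253.1),(200,279.4),(198.1,250.6),(211.25,269.75)):print('notch',f(px,.045))
  # pin outer end corners
  for px in((183.5,278.0),(192,287)):print('pin',f(px,.034))
E
```

```text
c from screw [ 0.50387226 -0.05501478]
notch (np.float64(-84.72), np.float64(0.0542))
notch (np.float64(-61.49), np.float64(0.0525))
notch (np.float64(-84.06), np.float64(0.0404))
notch (np.float64(-63.16), np.float64(0.0403))
pin (np.float64(-64.38), np.float64(0.0723))
pin (np.float64(-57.46), np.float64(0.0728))
notch (np.float64(-83.75), np.float64(0.0538))
notch (np.float64(-60.4), np.float64(0.0525))
notch (np.float64(-82.75), np.float64(0.04))
notch (np.float64(-61.74), np.float64(0.0403))
pin (np.float64(-63.59), np.float64(0.0722))
pin (np.float64(-56.68), np.float64(0.0729))
```

The notch centre is at about -73.4° and the pin at about -61°, so 12.4° more is needed.

Call:
jog_arm --pt "0 0 -0.16 -0.9 0 0" --pt "0 0 -0.16 -0.9 0 0" --pt "0 0 -0.08 -0.4 0 0" --pt "0 0 0 0 0 0"

```text
t: 10.5
ee_pos: [0.5033, -0.0213, 0.0677]
ee_rot: [0.73, -0.022, 0.683, 0.019]
contact_force: [-1.0, 0.6, 0.5]
grip_width: -0.0001
```

```bash
python3 - <<'E'
from h import *
arc()
c=viewer.calibration('wrist');im=viewer.grab_frame('wrist')[:,:,::-1];cv2.imwrite('pics/f_wrist.png',im)
np.save('f_cal.npy',c,allow_pickle=True)
cv2.imwrite('pics/f_c.png',cv2.resize(im[215:305,150:250],None,fx=6,fy=6,interpolation=cv2.INTER_CUBIC))
E
```

```text
t 10.5 z 0.0677 r 0.0342 ang 89.4 yaw-ang+90 3.9 F [-1.   0.6  0.5]
```

View pics/f_c.png

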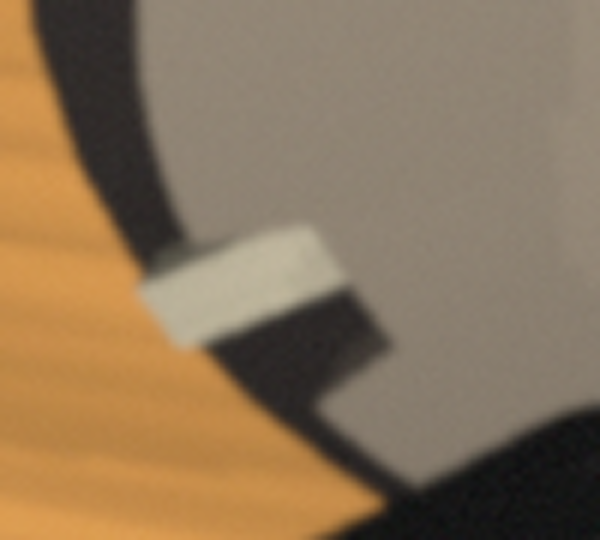

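```bash
python3 - <<'E'
from h import *
cal=np.load('f_cal.npy',allow_pickle=True).item()
for c in(np.array([.5038,-.0552]),):
  f=lambda px,z:(lambda d:(np.degrees(np.arctan2(d[1],d[0])).round(2),np.linalg.norm(d).round(4)))(onz('wrist',px,z,cal)[:2]-c)
  for px in((180.8,255),(203,282.5),(202.5,254),(214.7,273)):print('notch',f(px,.045))
  for px in((173.8,264.2),(180.3,272.8)):print('pin',f(px,.034))
E
```

```text
notch (np.float64(-72.8), np.float64(0.0544))
notch (np.float64(-48.44), np.float64(0.0533))
notch (np.float64(-70.0), np.float64(0.0394))
notch (np.float64(-49.2), np.float64(0.0407))
pin (np.float64(-63.62), np.float64(0.0724))
pin (np.float64(-57.62), np.float64(0.0724))
```

View pics/f_wrist.png

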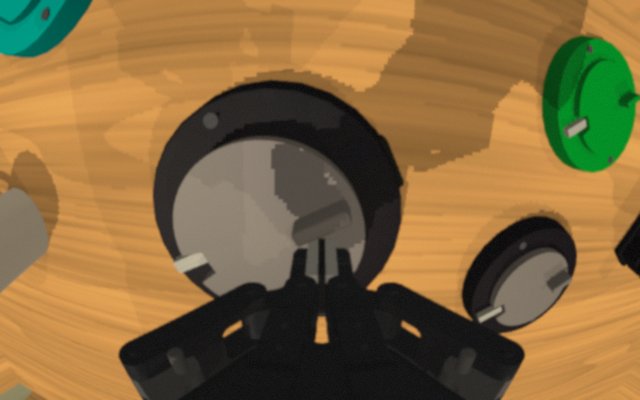

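Notch centre is about -60° against the pin's -60.7°, so they line up. Next I back off from the tab, rise and re-check.

Call:
jog_arm --pt "0 0 0.4 0 0 0" --pt "0 0 0.2 0 0 0" --pt "-0.8 0 0 0 0 0" --pt "-1 0 0 0 0 0" --pt "-1 -0.5 0 0 0 0" --pt "0 -0.5 0 0 0 0" --pt "0 0 0 0 0 0"

```text
t: 11.25
ee_pos: [0.5145, -0.0416, 0.1245]
ee_rot: [0.728, -0.02, 0.685, 0.017]
contact_force: [0.5, 0.7, -1.0]
grip_width: -0.0003
```

```bash
python3 - <<'E'
from h import *
arc()
c=viewer.calibration('wrist');im=viewer.grab_frame('wrist')[:,:,::-1];cv2.imwrite('pics/g_wrist.png',im)
np.save('g_cal.npy',c,allow_pickle=True)
plan([.506,-.060,.072])
E
```

```text
t 11.25 z 0.1245 r 0.018 ang 50.4 yaw-ang+90 42.6 F [ 0.5  0.7 -1. ]
from [ 0.5147 -0.0413  0.1245] yaw 3.0 rows 3
[[0.87,-0.3,-0.21,0.0,0,0],[0.87,-0.3,-0.21,0.0,0,0],[0.87,-0.3,-0.21,0.0,0,0]]
```

View pics/g_wrist.png

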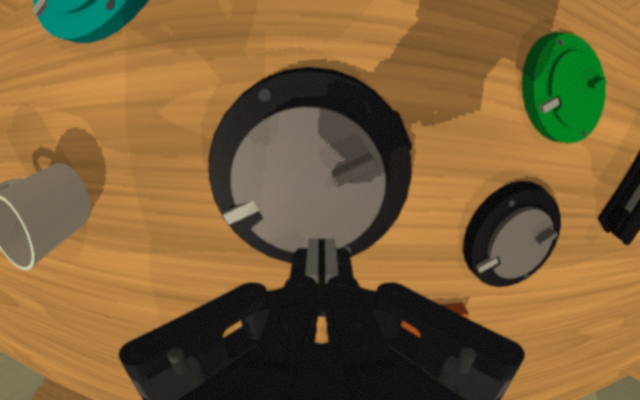

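```bash
python3 - <<'E'
import cv2
a=cv2.imread('pics/g_wrist.png')
cv2.imwrite('pics/g_c.png',cv2.resize(a[180:250,205:295],None,fx=8,fy=8,interpolation=cv2.INTER_CUBIC))
E
```

```text
(no output)
```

View pics/g_c.png

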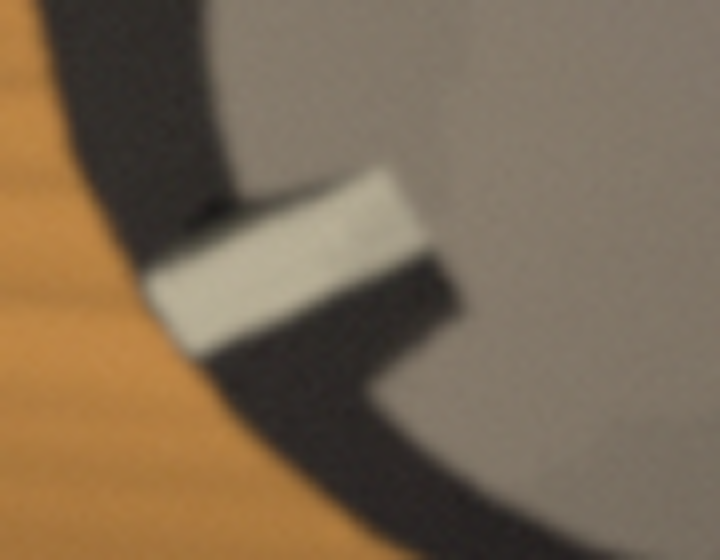

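```bash
python3 - <<'E'
from h import *
cal=np.load('g_cal.npy',allow_pickle=True).item()
for c in(np.array([.5038,-.0552]),np.array([.503,-.056])):
  f=lambda px,z:(lambda d:(np.degrees(np.arctan2(d[1],d[0])).round(2),np.linalg.norm(d).round(4)))(onz('wrist',px,z,cal)[:2]-c)
  for px in((234.6,205),(251,228.5),(251.3,201.5),(262.75,219)):print('notch',f(px,.045))
  for px in((223.1,215.4),(229.4,224.6)):print('pin',f(px,.034))
E
```

```text
notch (np.float64(-72.11), np.float64(0.0545))
notch (np.float64(-48.63), np.float64(0.0536))
notch (np.float64(-71.34), np.float64(0.0412))
notch (np.float64(-49.08), np.float64(0.0408))
pin (np.float64(-64.37), np.float64(0.0726))
pin (np.float64(-57.13), np.float64(0.0723))
notch (np.float64(-71.05), np.float64(0.054))
notch (np.float64(-47.42), np.float64(0.0535))
notch (np.float64(-69.91), np.float64(0.0407))
notch (np.float64(-47.49), np.float64(0.0408))
pin (np.float64(-63.52), np.float64(0.0722))
pin (np.float64(-56.25), np.float64(0.0721))
```

The notch at -60.3° and pin at -60.7° agree to within 0.5°. Now pressing near the centre.

Call:
jog_arm --pt "0.2 -0.5 -0.3 0 0 0" --pt "0.7 -0.4 -0.2 0 0 0" --pt "0.7 0 0 0 0 0" --pt "0.6 0 0 0 0 0" --pt "0.5 0 0 0 0 0" --pt "0.3 0 0 0 0 0"

```text
t: 11.9
ee_pos: [0.5056, -0.0609, 0.0545]
ee_rot: [0.726, -0.019, 0.687, 0.017]
contact_force: [-1.9, -0.8, 3.7]
grip_width: 0.0001
```

```bash
python3 - <<'E'
from h import *
arc();plan([.506,-.060,.050])
E
```

```text
t 11.9 z 0.0545 r 0.0061 ang -64.1 yaw-ang+90 157.0 F [-1.9 -0.8  3.7]
from [ 0.5056 -0.0609  0.0545] yaw 2.9 rows 1
[[0.22,0.05,0.01,0.0,0,0]]
```

Call:
jog_arm --pt "0.15 0 0 0 0 0" --pt "0.15 0 0 0 0 0" --pt "0.2 0 0 0 0 0"

```text
t: 12.2
ee_pos: [0.5077, -0.0612, 0.0495]
ee_rot: [0.725, -0.02, 0.689, 0.018]
contact_force: [-20.2, 2.9, 38.9]
grip_width: -0.0
```

It has hit the bottom: 39 N with the TCP at 0.0495. Lifting off straight up.

Call:
jog_arm --pt "-0.3 0 0 0 0 0" --pt "-0.8 0 0 0 0 0" --pt "-1 0 0 0 0 0" --pt "-1 0 0.3 0 0 0" --pt "-1 0 0.5 0 0 0" --pt "0 0 0 0 0 0"

```text
t: 12.8
ee_pos: [0.5214, -0.059, 0.1374]
ee_rot: [0.726, -0.02, 0.687, 0.018]
contact_force: [0.7, 0.0, 0.7]
grip_width: -0.0004
```

```bash
python3 - <<'E'
from h import *
arc()
c=viewer.calibration('wrist');im=viewer.grab_frame('wrist')[:,:,::-1];cv2.imwrite('pics/i_wrist.png',im)
np.save('i_cal.npy',c,allow_pickle=True)
im=viewer.grab_frame('scene')[:,:,::-1]
cv2.imwrite('pics/i_scene.png',cv2.resize(im[150:290,150:460],None,fx=2.5,fy=2.5,interpolation=cv2.INTER_CUBIC))
E
```

```text
t 12.8 z 0.1374 r 0.0188 ang -10.9 yaw-ang+90 104.0 F [0.7 0.  0.7]
```

View pics/i_wrist.png

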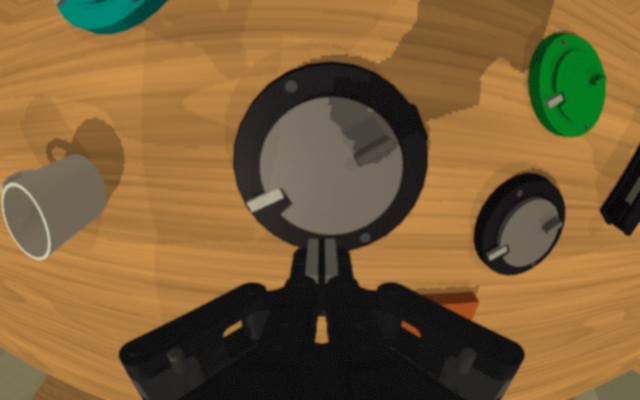

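View pics/i_scene.png

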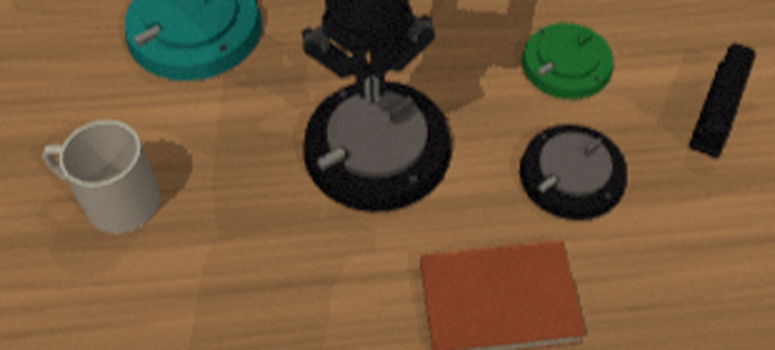

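```bash
python3 - <<'E'
from h import *
cal=np.load('i_cal.npy',allow_pickle=True).item()
a=cv2.imread('pics/i_wrist.png'); S=4;o=np.array([225,55])
A=cv2.resize(a[55:200,225:435],None,fx=S*.9,fy=S*.9,interpolation=cv2.INTER_CUBIC);S*=.9
# centre from the screws/housing: choose housing circle r .084 z .026 fit by screws
s1=onz('wrist',(291.5,87),.026,cal);s2=onz('wrist',(365,238),.026,cal);c=(s1+s2)[:2]/2;print(c,np.linalg.norm(s1-s2))
t=np.linspace(0,6.283,300)
for z,col in((.036,(0,255,0)),(.045,(0,0,255))):
    P=np.c_[c[0]+.055*np.cos(t),c[1]+.055*np.sin(t),0*t+z]
    cv2.polylines(A,[((proj('wrist',P,cal)-o+.5)*S).astype(np.int32)],True,col,1)
cv2.imwrite('pics/i_o.png',A)
E
```

```text
[ 0.5043666  -0.05402814] 0.14038026030243222
```

View pics/i_o.png

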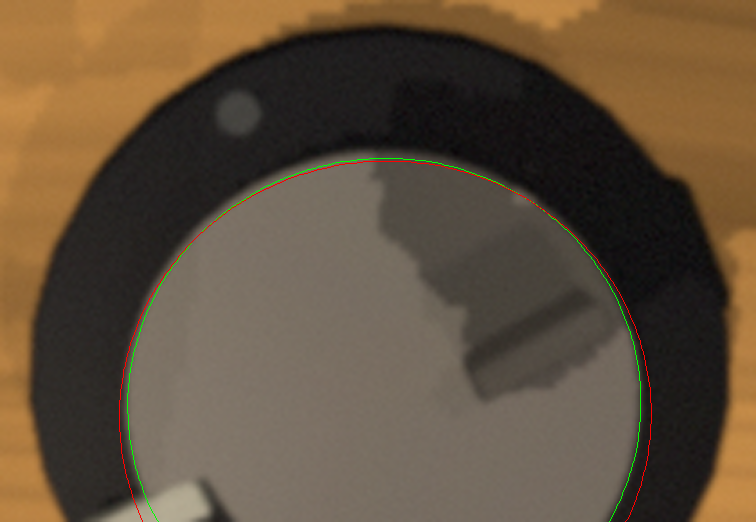

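The rim matches the fully-home circle (z = 36 mm, green) and not the proud one (red).

```bash
python3 -c "
from h import *
print(bot.state()['t'],bot.state()['contact_force']);print(order.close_job())"
```

```text
12.9 [-0.20938304 -0.07128972 -0.06119918]
the job is handed in; nothing more can be done
None
```

I turned the cover of the large black outlet about 142° counterclockwise by pushing its tab with the closed fingertips. I then backed off, pressed near its centre until it bottomed, lifted clear and handed in at 12.9 s.

- **Alignment:** before pressing, the notch was at -60.3° and the pin at -60.7°, well inside the 4 mm tolerance.
- **Seating:** the cover was already sliding down at about 4 N. It stopped firmly with the tool at 49.5 mm, where 50 mm was expected. That last push reached 39 N down and 20 N sideways at the fingertip, more than was needed but well under the 120 N wrist limit.
- **After lifting:** the rim in the wrist picture matches a cover top at 36 mm, not 45 mm, and the pin sits in the notch. The mug, stapler and notebook look undisturbed by eye, and the robot was touching nothing.
- **Checks that disagreed:** heights triangulated from the top and wrist cameras came out 3–17 mm below the stated ones. I used the stated heights, which the fit to the wrist picture supported. The axis position differed by about 2–3 mm between cameras, and I worked from a value close to the wrist camera's.

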